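# Put a descaling tablet away in its child-resistant tub

## Task

Put the loose descaling tablet away in the child-resistant tub. Press the cap down hard and unscrew it, lay it on the worktop and drop the tablet in; then set the cap back on level with its rib over the tub's mark, turn it backwards (counter-clockwise) until you feel it drop into the thread, and screw it down clockwise until it locks with the rib over the mark again. Leave the jar, bottle and mug standing about where they are.

Things in the scene. Friction and masses are not known exactly. Their poses are not given: they have to be found in the camera images.
- tub: White round tablet tub, held fast by its black suction foot (it cannot slide, turn or tip). Origin: centre of its underside on the worktop, z up, mark on its -x side. 72 mm across (foot 85; a release tab reaches 52 mm out at +x) up to z 51 mm, shoulder sloping in to z 64.5, neck 47 mm across with rim at z 88. Hollow, inner floor at z 12. Angles below: from the mark, counter-clockwise seen from above.
- tub_mouth (a point): Centre of the tub's mouth, z 94 mm over the tub's underside: top of the black sprung sealing ring when the cap is off. Clear mouth 41 mm.
- tub_mark (a point): The mark: a short raised rib on the front of the tub's shoulder, 31 mm from the tub's axis, z 60 mm. When the cap is locked its rib points the same way as the mark.
- tub_seal (a joint): Travel of the sealing ring, which pushes the cap up: -1.2 mm free (6 N), 0 under the locked cap (8 N), 3 mm just unlocked (13 N), 3.8 mm at its hard bottom (14 N). Positive is down.
- tub_thread (a point): High end of the thread's first bead, at 63 deg, 26 mm from the axis, z 81 mm. Three equal beads, 120 deg apart, reach out to 56 mm across. One runs from its stop wall (-13 deg, down to z 68.5) over the 15 deg wide lock notch at 0 to 63 deg; then a 44 deg gap. Top: level at z 78.4 up to 38 deg, then rising to 81.2. Underside: from z 78.2 at 63 deg down to 72.8 at 15 deg, level to 7.5 deg, then a 3 mm step up into the notch.
- cap: Grey ribbed round cap, 64 mm across, 26 mm high, 35 g, open below (22 mm deep). Origin: centre of its lower edge; z out of its top. Height of origin over the tub's: locked 70.8 mm; pressed right down 67. At 67.8 or less it turns out of the lock: turn 70 to 100 deg counter-clockwise, then lift straight off. Set on top of the thread, rib over the mark: 77.4 mm.
- cap_rib (a point): Outer end of the raised pointer rib on the cap's top, 28 mm from the axis on the cap's -x side. From resting on the thread, rib at the mark, the cap turned counter-clockwise climbs 2.8 mm from 32 to 57 deg (raise the hand with it) and is free to drop from 70 to 100 deg, down to origin height 72 mm on the ring. Turned clockwise from there, the thread draws it down to 67.8 at 20 deg; at 0 it snaps up and locks.
- cap_lug (a point): Middle of the lug under the rib. The cap has three inner lugs 120 deg apart, each 12 deg wide, 1 to 5 mm above the cap's lower edge, reaching in to 50 mm across; 1.4 mm radial play on the neck and thread.
- tablet: White round descaling tablet lying flat on the worktop, 29 mm across and 12 mm thick, 20 g, bevelled, with a score line. Origin at the centre of its underside. Behind it stands the microwave, 0.23 m high, its front 0.56 m ahead of the robot and reaching left to y = -0.02: keep the gripper clear of it on the way.
- spice_jar: Bystander: spice jar with a screw top, 46 mm across, 106 mm tall. Origin under its centre.
- dropper: Bystander: small brown dropper bottle, 34 mm across, 102 mm tall. Origin under its centre.
- mug: Bystander: brick-red mug, 82 mm across, 90 mm tall, 115 mm with its handle. Origin under its middle.
Mind the look-alikes: they are no part of the job. Of the things like the cap, leave any that is blue; of the rest the larger one is meant.

How it is judged:
By the outcome, as a careful person would: the job done as asked, in the order asked, and still so for the second after the job is handed in, with the robot touching nothing.
It also fails if it takes over 67 s, if anything falls off the work surface, if the arm or the gripper's body presses on something with over 40 N, if the wrist force passes 120 N, or if a joint passes its speed limit or range.

## Robot

A 7-joint arm with a two-finger parallel gripper is mounted at the origin on a cart in front of the work surface, level with it; the furniture and walls round the work are solid. World frame = base frame: x ahead of the robot, y to its left, z up, the work surface at z = 0. Lengths are in m, angles in rad, forces in N, time in s.
With the tool pointing down it reaches from about 0.4 to 0.85 m from the base axis. Payload 10.4 kg.
Tool frame: the origin (TCP) lies at the very end of the fingers, on their centre line; the grasp point (between the pads) lies 19 mm behind it (r.pinch_z is the distance from the TCP to the grasp point, in m); z points along the fingers, y is the line along which they close (so a half turn about z gives the same grasp; the last joint's range is limited). The gripper opens to 87 mm and grips with 3 to 60 N. Pads are 19 mm wide; open, the fingers measure 117 mm over their backs; the gripper's body (75 mm by 190 mm) begins 51 mm behind the grasp point.
Start: joints at [-0.828, 0.332, -0.065, 1.46, 0.022, 1.35, -0.088], TCP at [0.433, 0.451, 0.223] pointing down, gripper open.
Joint ranges: [-2.6, 2.6], [-0.5, 2.12], [-1.47, 1.34], [0.16, 2.42], [-1.27, 4.41], [0.06, 2.06], [-2.6, 2.6]. Speed limits (rad/s): [2.22, 2.22, 2.79, 2.79, 3.14, 3.14, 3.14].

## Interface

Orientations are given as a unit quaternion [x, y, z, w].
In Python, from bench import sensors, vision, r gives the robot as it stands.
- The arm moves only by the shell command python3 -m crank 'ROWS' [OPENING] [FORCE]. ROWS is JSON, a list of rows, each a list of 2 entries, a list of its own where there are three numbers: the shift along the tool's x, y, z normalised to -1 to 1, where 1 is 3 cm, then the turn about the tool's z normalised to -1 to 1, where 1 is 8 degrees. A call has 1 to 12 rows; each row shifts and turns the commanded pose from where the row before left it, along the tool's axes as they then stand; what a row does not reach is not made up. A row lasts 1/8 s, in which the tool goes at most 62.5 mm and 10.7 degrees, less where a joint would pass 70% of its speed; a pose out of reach is approached as far as the arm can. A call with a number of a shift or a turn outside -1 to 1 is refused whole. A call with a gripper value outside its range is refused whole. OPENING is the opening, from 0 (shut) to 1 (fully open), set as the call begins (- or left out, the last holds). The fingers move at their own pace and stop on an object; FORCE is the grip in N (left out, the last holds). Time passes only in rows, so rows that do not move let the fingers close. It gives the time, the measured TCP pose, the force, the opening and the grip force at its end, in the units of the state.
- sensors.read_state(): the state, without advancing time (a new reading comes with each control period).
- vision.camera(name): name is "scene" or "top" or "wrist"; returns the picture (384x512x3 uint8, red, green, blue); there is no depth.
- vision.camera_model(name): a dict with "vertical_fov" (degrees; the focal length in pixels is half the picture's height over the tangent of half this angle, whatever the lens; pixels are square), "cx", "cy" (the principal point, pixels), "dist" ([k1, k2, p1, p2, k3] as OpenCV has them; the pictures are not rectified), "camera_from_world" (4x4, takes a point from world to camera coordinates); the wrist camera has in their place "hand_eye" (4x4, takes a point from camera to tool coordinates, whose origin is the TCP and whose axes are the flange's). Camera axes: x right, y down, z forward; pixel columns grow to the right and rows downward; lengths in m; the calibration is good to about 2 mm. A picture is of the moment at which its call begins: read the wrist's pose just before it. camera_model takes no time and is no camera call.
- r.close_job(): hands the job in; it is judged then, once.
The state is a dict: "time": time; "joint_positions": joint angles; "joint_vel": joint speeds; "joint_torque": joint torques, N m; "ee_pos": TCP position; "eef_rot": TCP orientation; "ft_force": force on the tool from outside, world axes, zero at the start; "torque": the same for the moment, N m; "width": finger opening in m; "grip_force": force on a finger pad.
Only numpy, scipy, OpenCV 4.12 (cv2) and the standard library are available. Lean on these libraries where they do the work, as an engineer would, in place of code of your own. Each camera call takes 0.05 s, during which the arm holds its last target. There are 200 camera calls.

## Working session

There is one attempt and no reset: what is moved stays moved. The work goes in short steps, Python scripts to look and compute and a shell command to move; the robot and the scene stay as the last step left them, time stands still between calls to the robot, and variables do not carry over. Pictures are saved under pics/ and viewed, at most 11 in all, crops included, and the job is handed in when it is done.

```bash
mkdir -p pics; ls
python3 - <<'E'
from bench import sensors, vision, r
import cv2,numpy as np
s=sensors.read_state()
print({k:np.round(v,3).tolist() for k,v in s.items()}, r.pinch_z)
for n in ("scene","top","wrist"):
    m=vision.camera_model(n); print(n,{k:np.round(v,4).tolist() for k,v in m.items()})
    im=vision.camera(n)[:,:,::-1]; cv2.imwrite(f"pics/{n}0.png",im)
a=[cv2.imread(f"pics/{n}0.png") for n in("scene","top")]
cv2.imwrite("pics/st.png",cv2.resize(np.vstack(a),None,fx=.78,fy=.78))
E
```

```text
pics
{'time': 0.0, 'joint_positions': [-0.828, 0.333, -0.065, 1.461, 0.022, 1.35, -0.089], 'joint_vel': [0.002, -0.0, -0.001, 0.0, -0.001, -0.001, -0.002], 'joint_torque': [-0.001, -62.326, 0.024, -38.991, -0.061, 0.04, 0.0], 'ee_pos': [0.433, 0.45, 0.222], 'eef_rot': [0.374, 0.928, -0.001, -0.0], 'ft_force': [0.328, -0.169, 0.875], 'torque': [-0.031, -0.018, -0.044], 'grip_force': 0.0, 'width': 0.087} 0.0187
scene {'vertical_fov': 54.4564, 'cx': 263.8611, 'cy': 191.1292, 'dist': [0.0201, 0.0, 0.0, 0.0, 0.0], 'camera_from_world': [[0.5032, -0.8642, -0.0034, -0.2558], [-0.6013, -0.3473, -0.7196, 0.337], [0.6207, 0.3641, -0.6944, 0.8247], [0.0, 0.0, 0.0, 1.0]]}
top {'vertical_fov': 44.6439, 'cx': 254.3054, 'cy': 188.5913, 'dist': [-0.0219, 0.0, 0.0, 0.0, 0.0], 'camera_from_world': [[-0.2583, -0.9661, -0.001, 0.1147], [-0.9268, 0.2481, -0.2819, 0.4634], [0.2726, -0.0719, -0.9594, 1.4693], [0.0, 0.0, 0.0, 1.0]]}
wrist {'vertical_fov': 66.8317, 'cx': 258.9804, 'cy': 196.621, 'dist': [-0.0313, 0.0, 0.0, 0.0, 0.0], 'hand_eye': [[-0.0001, -0.9692, -0.2465, 0.067], [1.0, 0.0002, -0.001, 0.001], [0.001, -0.2465, 0.9692, -0.1618], [0.0, 0.0, 0.0, 1.0]]}
```

View pics/scene0.png

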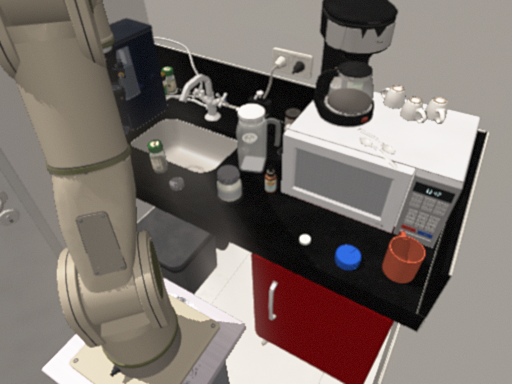

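View pics/top0.png

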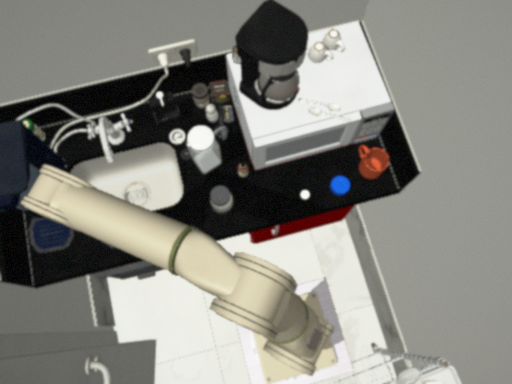

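The scene and top views show these:

| Thing | Scene px | Top px |
|---|---|---|
| Grey-capped white tub | (229,183) | (220,200) |
| Dropper | (270,180) | (243,170) |
| Tablet | (305,240) | (304,194) |
| Blue cap (look-alike) | (347,257) | (340,185) |
| Mug | (404,258) | (374,162) |

The possible caps are the grey tub top at (229,175), the blue one at (347,257) and the dark jar tops behind, near top (200,93). I choose the grey one and will check it in a close crop.

```bash
cat > h.py <<'E'
from bench import sensors, vision, r
import cv2,numpy as np
from scipy.spatial.transform import Rotation as R
def K(m):
    f=192/np.tan(np.radians(m["vertical_fov"])/2); return np.array([[f,0,m["cx"]],[0,f,m["cy"]],[0,0,1]])
def T(n,s=None):  # camera_from_world
    m=vision.camera_model(n)
    if n!="wrist": return m,np.array(m["camera_from_world"])
    s=s or sensors.read_state(); W=np.eye(4); W[:3,:3]=R.from_quat(s["eef_rot"]).as_matrix(); W[:3,3]=s["ee_pos"]
    return m,np.linalg.inv(W@np.array(m["hand_eye"]))
def ray(n,p,s=None):
    m,C=T(n,s); u=cv2.undistortPoints(np.array([[p]],float),K(m),np.array(m["dist"]))[0,0]
    Ci=np.linalg.inv(C); d=Ci[:3,:3]@[u[0],u[1],1]; return Ci[:3,3],d/np.linalg.norm(d)
def onz(n,p,z,s=None):
    o,d=ray(n,p,s); return o+d*(z-o[2])/d[2]
def tri(*rs):
    A=sum(np.eye(3)-np.outer(d,d) for o,d in rs); b=sum((np.eye(3)-np.outer(d,d))@o for o,d in rs); x=np.linalg.solve(A,b)
    return x,[np.linalg.norm(np.cross(x-o,d)) for o,d in rs]
def proj(n,P,s=None):
    m,C=T(n,s); return cv2.projectPoints(np.atleast_2d(P).astype(float),cv2.Rodrigues(C[:3,:3])[0],C[:3,3],K(m),np.array(m["dist"]))[0][:,0]
E
python3 - <<'E'
from h import *
for n,a,b in [("tubtop",(230,175),(219,193)),("tablet",(305,239.5),(304.5,194.5)),("blue",(348,253),(340,184)),("jarW?",(252,113),(200,133))]:
    x,e=tri(ray("scene",a),ray("top",b)); print(n,x.round(4),np.round(e,4))
A=cv2.imread("pics/scene0.png")[140:220,190:290]; B=cv2.imread("pics/top0.png")[75:225,155:275]
A=cv2.resize(A,(500,400),interpolation=2);B=cv2.resize(B,(300,400),interpolation=2)
cv2.imwrite("pics/c1.png",np.hstack([A,B]))
E
```

```text
tubtop [0.4906 0.1066 0.074 ] [0.0001 0.0001]
tablet [ 0.4307 -0.1742  0.0076] [0.0015 0.0015]
blue [ 0.4287 -0.2959  0.0314] [0.0009 0.0009]
jarW? [0.654  0.1206 0.1969] [0.0048 0.0048]
```

View pics/c1.png

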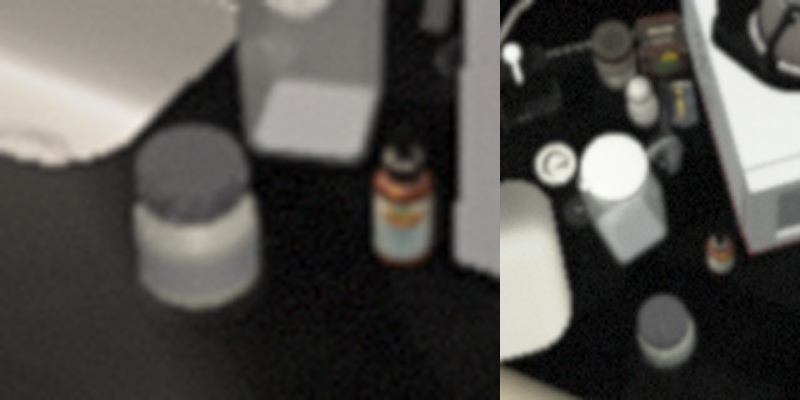

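The crop confirms a white tub with a ribbed grey cap, centred at scene ≈(228,172), and the dropper at its right. I'll move over the tub for wrist views.

```bash
python3 -m crank '[[[-0.9,-0.7,0],0],[[-0.9,-0.7,0],0],[[-0.9,-0.7,0],0],[[-0.9,-0.7,0],0],[[-0.9,-0.7,0],0],[[-0.9,-0.7,0],0],[[-0.9,-0.7,0],0],[[-0.9,-0.7,0],0],[[-0.7,-0.5,0],0],[[0,0,0],0]]'
python3 - <<'E'
from h import *
s=sensors.read_state(); im=vision.camera("wrist")[:,:,::-1]; cv2.imwrite("pics/w1.png",im)
import json; json.dump({k:np.array(v).tolist() for k,v in s.items()},open("s1.json","w")); print(np.round(s["ee_pos"],4),np.round(s["joint_positions"],2),s["time"])
E
python3 -m crank '[[[-0.8,-0.8,0],0],[[-0.4,-0.4,0],0],[[0,0,0],0]]'
python3 - <<'E'
from h import *
s=sensors.read_state(); im=vision.camera("wrist")[:,:,::-1]; cv2.imwrite("pics/w2.png",im)
import json; json.dump({k:np.array(v).tolist() for k,v in s.items()},open("s2.json","w")); print(np.round(s["ee_pos"],4))
cv2.imwrite("pics/w12.png",cv2.resize(np.hstack([cv2.imread("pics/w1.png"),im]),(800,300)))
E
```

```text
time: 1.4
ee_pos: [0.4776, 0.1523, 0.2225]
eef_rot: [0.375, 0.927, -0.0, 0.0]
ft_force: [0.5, 1.1, 0.7]
width: 0.0868
grip_force: 0.0
[0.4776 0.1523 0.2225] [-0.51  0.06  0.11  1.79 -0.01  1.3   0.41] 1.4
time: 1.82
ee_pos: [0.4782, 0.1032, 0.2226]
eef_rot: [0.374, 0.927, 0.0, -0.0]
ft_force: [-1.0, 0.5, -0.8]
width: 0.087
grip_force: 0.0
[0.4782 0.1032 0.2226]
```

View pics/w12.png

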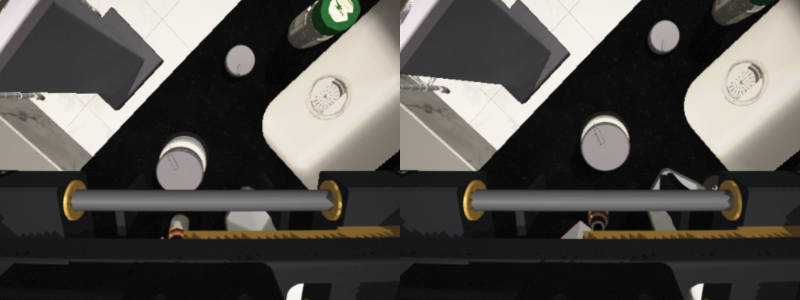

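The wrist views show the tub at half-scale (605,140) on the right and (180,170) on the left, with its pointer rib visible. A smaller grey cap, a look-alike, is on the worktop at (240,60) and (665,38). I'll enlarge the tub.

Run:
```python
from h import *
a=cv2.imread("pics/w1.png")[160:260,185:285]; b=cv2.imread("pics/w2.png")[135:235,215:315]
cv2.imwrite("pics/c2.png",cv2.resize(np.hstack([a,b]),(800,400),interpolation=cv2.INTER_CUBIC))
```

```text
(no output)
```

View pics/c2.png

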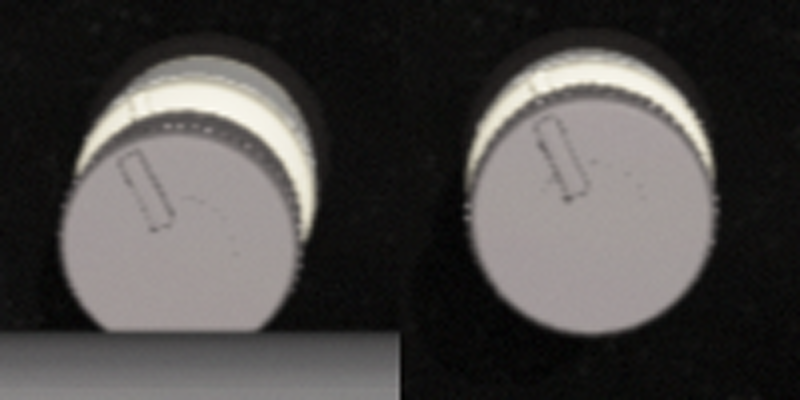

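The crop shows the cap top circle centred at wrist px (263.3,189.3) in w2 and (230,222.5) in w1. The rib's outer end is at (251.3,165) and (217.5,198.8), and the mark at (249.5,155) and (218.3,186).

Run:
```python
from h import *
import json
s1,s2=[json.load(open(f"s{i}.json")) for i in(1,2)]
for n,a,b in [("c",(230,222.5),(263.3,189.3)),("rib",(217.5,198.8),(251.3,165)),("mark",(218.3,186),(249.5,155))]:
    x,e=tri(ray("wrist",a,s1),ray("wrist",b,s2)); print(n,x.round(4),np.round(e,4)); 
    z={"c":.0968,"rib":.0975,"mark":.06}[n]; print(onz("wrist",a,z,s1).round(4),onz("wrist",b,z,s2).round(4))
print(tri(ray("wrist",(230,222.5),s1),ray("wrist",(263.3,189.3),s2),ray("scene",(228,172)),ray("top",(221,193))))
print("smallcap", tri(ray("wrist",(306,77),s1),ray("wrist",(338,49),s2)))
c=onz("wrist",(263.3,189.3),.0968,s2); o,d=ray("wrist",(263.3,189.3),s2)
print("diam est", np.linalg.norm(onz("wrist",(232.5,189.3),.0968,s2)-onz("wrist",(294,189.3),.0968,s2)))
print("tool axes",R.from_quat(s2["eef_rot"]).as_matrix().round(3).tolist())
for n in("scene","top"): print(n,proj(n,[[.49,.105,.097],[.43,-.173,.012]]))
```

```text
c [0.4805 0.1085 0.1004] [0.0004 0.0004]
[0.4815 0.1074 0.0968] [0.4807 0.108  0.0968]
rib [0.4546 0.1166 0.0974] [0. 0.]
[0.4546 0.1166 0.0975] [0.4545 0.1166 0.0975]
mark [0.4477 0.1193 0.068 ] [0.0002 0.0002]
[0.448  0.1173 0.06  ] [0.4483 0.1185 0.06  ]
(array([0.48225214, 0.10491044, 0.09232354]), [np.float64(0.0009737300530797634), np.float64(0.00249705846644787), np.float64(0.0014267755788497035), np.float64(0.004695442494884073)])
smallcap (array([0.43234316, 0.27789006, 0.00814831]), [np.float64(0.0016622337576670913), np.float64(0.0016622337576671262)])
diam est 0.062336123127694563
tool axes [[-0.72, 0.694, 0.0], [0.694, 0.72, 0.0], [0.0, 0.0, -1.0]]
scene [[229.8075677  169.4416015 ]
 [304.1182702  238.65928154]]
top [[219.01227898 191.07321987]
 [304.59122209 194.06025743]]
```

```bash
python3 - <<'E'
from h import *
print("dropper",tri(ray("scene",(270.5,170)),ray("top",(242.5,168)))[0], "base",onz("scene",(270,190),0),onz("top",(243.5,176),0))
print("jug near bottom corner",onz("scene",(243,171),0),onz("scene",(266,171),0),onz("top",(205,172),0))
E
python3 -m crank '[[[0.05,0.18,0.5],0],[[0,0,0.5],0],[[0,0,0],0]]'
```

```text
dropper [0.55323714 0.00824245 0.08711375] base [0.56146267 0.00849337 0.        ] [0.54981931 0.01043544 0.        ]
jug near bottom corner [ 5.96024947e-01  1.31376909e-01 -1.11022302e-16] [0.63429785 0.06505436 0.        ] [0.59851282 0.1358565  0.        ]
time: 2.25
ee_pos: [0.4798, 0.1086, 0.1905]
eef_rot: [0.373, 0.928, -0.001, -0.001]
ft_force: [0.6, 0.8, 0.8]
width: 0.0871
grip_force: 0.0
```

```bash
python3 -m crank '[[[0,0,1],0],[[0,0,1],0],[[0,0,1],0],[[0,0,1],0],[[0,0,0.2],0],[[0,0,0],0]]' && python3 -m crank '[[[0,0,0],0],[[0,0,0],0],[[0,0,0],0],[[0,0,0],0],[[0,0,0],0]]' 0 60
```

```text
time: 3.0
ee_pos: [0.4811, 0.1085, 0.0671]
eef_rot: [0.374, 0.928, 0.0, 0.0]
ft_force: [-0.5, -0.4, 0.3]
width: 0.0871
grip_force: 0.0
time: 3.62
ee_pos: [0.4804, 0.1076, 0.0668]
eef_rot: [0.374, 0.927, -0.001, -0.0]
ft_force: [-3.8, -2.8, 5.4]
width: 0.0633
grip_force: 60.0
```

```bash
python3 -m crank '[[[0,0,0.12],0],[[0,0,0.12],0],[[0,0,0],0]]'
```

```text
time: 4.0
ee_pos: [0.4807, 0.1077, 0.0626]
eef_rot: [0.374, 0.927, -0.0, -0.0]
ft_force: [-21.0, -8.7, 45.1]
width: 0.063
grip_force: 60.0
```

```bash
python3 -m crank '[[[0,0,0],-0.6],[[0,0,0],-1],[[0,0,0],-1],[[0,0,0],-1],[[0,0,0],0]]'; python3 -c "
from h import *;s=sensors.read_state();print(np.round(s['torque'],2),np.round(s['joint_positions'],2))"
```

```text
time: 4.62
ee_pos: [0.4812, 0.1079, 0.0626]
eef_rot: [0.13, 0.991, 0.0, 0.0]
ft_force: [-17.9, -8.8, 42.4]
width: 0.0633
grip_force: 60.0
[-2.13  3.96  0.63] [-0.4   0.2   0.09  1.99 -0.02  0.95  1.02]
```

```bash
python3 -m crank '[[[0,0,-0.04],-1],[[0,0,-0.04],-1],[[0,0,-0.04],-1],[[0,0,-0.04],-1],[[0,0,-0.04],-1],[[0,0,-0.03],-1],[[0,0,-0.02],-1],[[0,0,0],0]]'; python3 -c "
from h import *;s=sensors.read_state();print(np.round(s['torque'],2),np.round(s['joint_positions'],2))"
```

```text
time: 5.62
ee_pos: [0.481, 0.1075, 0.0674]
eef_rot: [-0.35, 0.937, -0.0, -0.0]
ft_force: [-2.3, -4.1, 6.5]
width: 0.0626
grip_force: 60.0
[-0.94  0.64  0.15] [-0.3   0.2  -0.01  1.98  0.    0.97  1.97]
```

```bash
python3 -m crank '[[[0,0,-0.3],0],[[0,0,-0.4],0],[[0,0,0],0]]'; python3 -m crank '[[[0,0,-0.8],0],[[0,0,-1],0],[[0,0,-1],0],[[0,0,0],0]]'
python3 - <<'E'
from h import *
s=sensors.read_state(); cv2.imwrite("pics/w3.png",vision.camera("wrist")[:,:,::-1]); cv2.imwrite("pics/s3.png",vision.camera("scene")[:,:,::-1])
a=cv2.imread("pics/w3.png"); b=cv2.imread("pics/s3.png")[100:292,180:436]
cv2.imwrite("pics/c3.png",np.hstack([cv2.resize(a,(400,300)),cv2.resize(b,(400,300))]))
print(R.from_quat(s["eef_rot"]).as_matrix().round(3).tolist())
E
```

```text
time: 6.0
ee_pos: [0.4818, 0.1091, 0.0893]
eef_rot: [-0.35, 0.937, 0.0, 0.001]
ft_force: [-0.6, 0.6, 0.2]
width: 0.0628
grip_force: 60.0
time: 6.5
ee_pos: [0.4822, 0.1091, 0.1741]
eef_rot: [-0.35, 0.937, 0.0, 0.002]
ft_force: [0.3, 0.2, -1.5]
width: 0.0629
grip_force: 60.0
[[-0.755, -0.655, 0.004], [-0.655, 0.755, 0.002], [-0.004, -0.002, -1.0]]
```

View pics/c3.png

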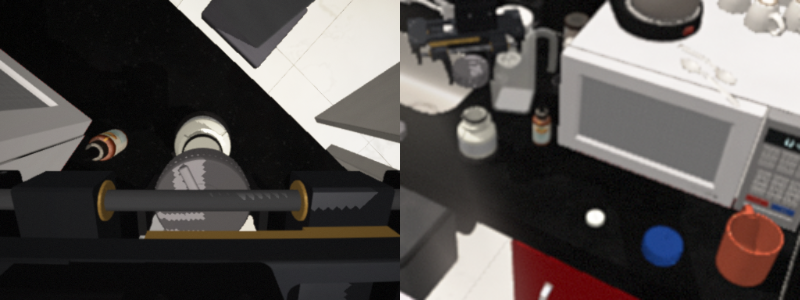

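The cap is off and held in the gripper. The tub is open at c3 ≈(477,130), and the tablet, blue cap and mug are unchanged. Next I turn the cap back and carry it to a free spot near (0.42,-0.04).

```bash
python3 -c "
from h import *
print('edge',onz('top',(250,232),0),onz('top',(340,207),0))"
python3 -m crank '[[[0,0,0],1],[[0,0,0],1],[[0,0,0],1],[[0,0,0],1],[[0,0,0],1],[[0,0,0],1],[[0,0,0],1],[[0,0,0],1],[[0,0,0],1],[[0,0,0],1],[[0,0,0],0.6],[[0,0,0],0]]'
python3 -m crank '[[[-0.39,-1,0],0],[[-0.39,-1,0],0],[[-0.39,-1,0],0],[[-0.39,-1,0],0],[[-0.39,-1,0],0],[[0,0,0],0]]'
```

```text
edge [0.35387064 0.03901946 0.        ] [ 0.35804929 -0.27826055  0.        ]
time: 8.1
ee_pos: [0.4802, 0.1083, 0.1707]
eef_rot: [0.373, 0.928, -0.001, -0.001]
ft_force: [-0.0, -0.0, -0.8]
width: 0.0632
grip_force: 60.0
time: 8.85
ee_pos: [0.4181, -0.0421, 0.1714]
eef_rot: [0.374, 0.927, -0.0, -0.0]
ft_force: [0.5, 0.9, 0.5]
width: 0.063
grip_force: 60.0
```

```bash
python3 -m crank '[[[0,0,1],0],[[0,0,1],0],[[0,0,1],0],[[0,0,1],0],[[0,0,1],0],[[0,0,0.5],0],[[0,0,0],0]]'; python3 -m crank '[[[0,0,0.05],0],[[0,0,0],0]]'
```

```text
time: 9.72
ee_pos: [0.4181, -0.0396, 0.0057]
eef_rot: [0.373, 0.928, -0.001, -0.001]
ft_force: [-0.6, -0.3, 0.0]
width: 0.0632
grip_force: 60.0
time: 9.98
ee_pos: [0.4196, -0.0401, 0.0059]
eef_rot: [0.373, 0.928, 0.0, 0.0]
ft_force: [0.5, -0.3, -0.4]
width: 0.0629
grip_force: 60.0
```

```bash
python3 -m crank '[[[0,0,0.08],0],[[0,0,0],0]]'; python3 -m crank '[[[0,0,0],0],[[0,0,0],0],[[0,0,0],0]]' 1
```

```text
time: 10.22
ee_pos: [0.4191, -0.0402, 0.003]
eef_rot: [0.374, 0.928, 0.0, 0.0]
ft_force: [1.1, -0.7, -0.4]
width: 0.0631
grip_force: 60.0
time: 10.6
ee_pos: [0.4191, -0.0402, 0.003]
eef_rot: [0.374, 0.928, 0.0, 0.0]
ft_force: [-0.2, -0.0, -0.1]
width: 0.0837
grip_force: 0.0
```

```bash
python3 -m crank '[[[0,0,-0.8],0],[[0,0,-1],0],[[0,0,-1],0],[[0,0,-1],0],[[0,0,-1],0],[[-0.85,-0.74,0],0],[[-0.85,-0.74,0],0],[[0,0,0],0]]'
python3 - <<'E'
from h import *
import json
s=sensors.read_state(); cv2.imwrite("pics/w4.png",vision.camera("wrist")[:,:,::-1]); json.dump({k:np.array(v).tolist() for k,v in s.items()},open("s4.json","w"))
E
python3 -m crank '[[[-0.85,-0.74,0],0],[[-0.85,-0.74,0],0],[[0,0,0],0]]'
python3 - <<'E'
from h import *
import json
s=sensors.read_state(); cv2.imwrite("pics/w5.png",vision.camera("wrist")[:,:,::-1]); json.dump({k:np.array(v).tolist() for k,v in s.items()},open("s5.json","w"))
cv2.imwrite("pics/c4.png",np.hstack([cv2.imread("pics/w4.png")[:300,:400],cv2.imread("pics/w5.png")[:300,:400]]))
for i in (4,5):
    s=json.load(open(f"s{i}.json")); print(proj("wrist",[[.4307,-.1742,.012],[.419,-.04,.026]],s))
    g=cv2.cvtColor(cv2.imread(f"pics/w{i}.png"),6); n,l,st,c=cv2.connectedComponentsWithStats((g>150).astype(np.uint8))
    print([(st[k].tolist(),c[k].round(1).tolist()) for k in range(1,n) if 200<st[k][4]<3000])
E
```

```text
time: 11.6
ee_pos: [0.4249, -0.1097, 0.147]
eef_rot: [0.375, 0.927, -0.0, 0.0]
ft_force: [-0.3, 0.6, -0.1]
width: 0.0872
grip_force: 0.0
time: 12.02
ee_pos: [0.4309, -0.176, 0.1468]
eef_rot: [0.375, 0.927, -0.0, -0.0]
ft_force: [-0.1, -0.3, 0.6]
width: 0.0872
grip_force: 0.0
[[219.48408429 232.66563597]
 [306.3345777  138.07721346]]
[([450, 25, 62, 66, 1524], [475.2, 50.9]), ([277, 106, 61, 63, 2913], [307.2, 137.7]), ([209, 218, 28, 25, 539], [222.6, 230.9])]
[[259.43683105 187.42621284]
 [355.7719408   82.63627741]]
[([249, 173, 28, 28, 612], [262.2, 186.8])]
```

View pics/c4.png

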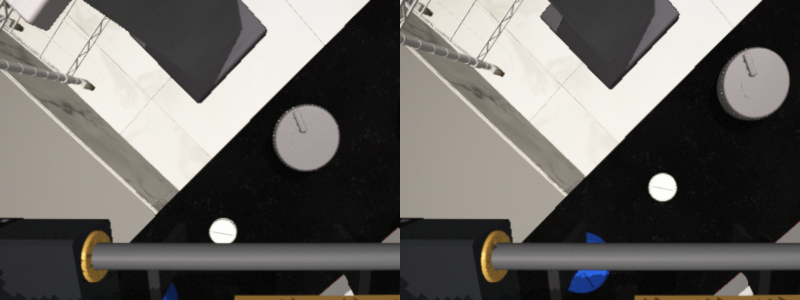

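The cap lies flat, top up, at w4 (307,138) with its rib at (302,122). The tablet is at w4 (222.6,231) and w5 (262.2,187).

Run:
```python
from h import *
import json
s4,s5=[json.load(open(f"s{i}.json")) for i in(4,5)]
print("tri",tri(ray("wrist",(222.6,230.9),s4),ray("wrist",(262.2,186.8),s5)))
t=onz("wrist",(262.2,186.8),.011,s5); print(t)
M=R.from_quat(s5["eef_rot"]).as_matrix(); print("tool d mm",M.T@(t-np.array(s5["ee_pos"]))*1000)
print("cap",tri(ray("wrist",(307.2,137.7),s4),ray("wrist",(355.5,82.5),s5)),onz("wrist",(307.2,137.7),.026,s4), onz("wrist",(301,122),.026,s4))
```

```text
tri (array([ 0.4330318 , -0.17259901,  0.00563198]), [np.float64(0.0002320803071339259), np.float64(0.00023208030713382568)])
[ 0.43238459 -0.1718075   0.011     ]
tool d mm [  1.89861548   4.09979591 135.83784608]
cap (array([ 0.4195251 , -0.03890192,  0.02231382]), [np.float64(0.00032919335037080076), np.float64(0.000329193350370767)]) [ 0.4193108  -0.03916716  0.026     ] [ 0.4043833  -0.03364169  0.026     ]
```

```bash
python3 -m crank '[[[0.06,0.14,1],0],[[0,0,1],0],[[0,0,1],0],[[0,0,1],0],[[0,0,0.7],0],[[0,0,0],0],[[0,0,0],0]]' 0.6; python3 -m crank '[[[0,0,0.06],0],[[0,0,0],0]]' ;  python3 -m crank '[[[0,0,0],0],[[0,0,0],0],[[0,0,0],0],[[0,0,0],0]]' 0 25
```

```text
time: 12.95
ee_pos: [0.4333, -0.1699, 0.0067]
eef_rot: [0.373, 0.928, 0.0, 0.0]
ft_force: [0.3, -0.6, 0.3]
width: 0.0521
grip_force: 0.0
time: 13.2
ee_pos: [0.433, -0.1706, 0.0046]
eef_rot: [0.374, 0.928, 0.0, 0.0]
ft_force: [0.5, 0.2, -0.2]
width: 0.052
grip_force: 0.0
time: 13.7
ee_pos: [0.4326, -0.1707, 0.0041]
eef_rot: [0.374, 0.928, 0.0, -0.0]
ft_force: [-0.9, 0.0, -0.4]
width: 0.0275
grip_force: 25.0
```

```bash
python3 -m crank '[[[0,0,-0.6],0],[[0,0,-1],0],[[0,0,-1],0],[[0,0,-1],0],[[0,0,-1],0],[[0,0,0],0]]';  python3 -m crank '[[[0.66,0.975,0],0],[[0.66,0.975,0],0],[[0.66,0.975,0],0],[[0.66,0.975,0],0],[[0.66,0.975,0],0],[[0.66,0.975,0],0],[[0.66,0.975,0],0],[[0.66,0.975,0],0],[[0,0,0],0]]'
python3 - <<'E'
from h import *
cv2.imwrite("pics/w6.png",vision.camera("wrist")[:,:,::-1]); s=sensors.read_state();t=np.array(s["ee_pos"]);M=R.from_quat(s["eef_rot"]).as_matrix()
print(M.T@(np.array([.481,.1078,t[2]])-t))
im=cv2.imread("pics/w6.png"); c=proj("wrist",[.481,.1078,.094],s)[0]; print(c, proj("wrist",t,s)); cv2.imwrite("pics/c6.png",cv2.resize(im[90:290,150:370],(660,600)))
E
```

```text
time: 14.45
ee_pos: [0.4339, -0.1711, 0.1441]
eef_rot: [0.374, 0.928, 0.001, 0.002]
ft_force: [0.0, -0.2, -0.2]
width: 0.0281
grip_force: 25.0
time: 15.58
ee_pos: [0.48, 0.1104, 0.1409]
eef_rot: [0.372, 0.928, -0.0, -0.001]
ft_force: [0.1, 0.6, -0.7]
width: 0.028
grip_force: 25.0
[-1.13071678e-03  1.79869744e-04 -1.29535450e-06]
[258.2196567  216.00884447] [[257.51683751 238.64044519]]
```

View pics/c6.png

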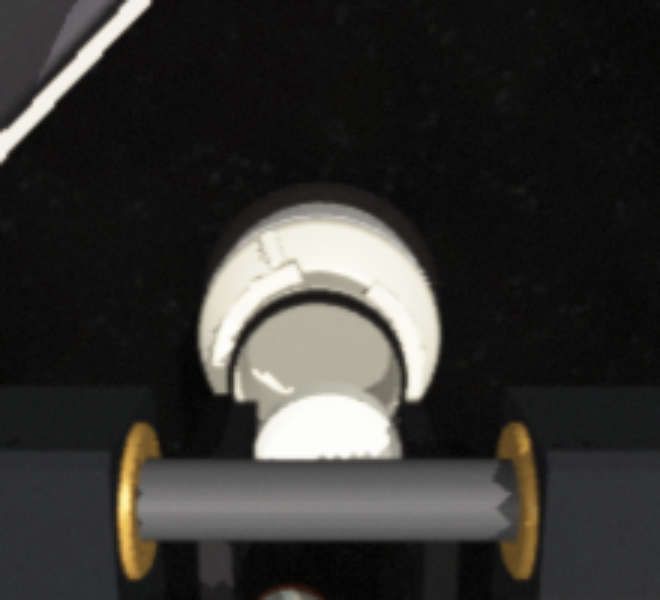

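The mouth is at w6 px ≈(256,213) and the held tablet at ≈(259,237), so it is about centred. I'll lower and drop it.

```bash
python3 -m crank '[[[-0.03,-0.03,0.7],0],[[0,0,0.6],0],[[0,0,0],0],[[0,0,0],0]]'; python3 -m crank '[[[0,0,0],0],[[0,0,0],0],[[0,0,0],0]]' 0.7; python3 -m crank '[[[0,0,-1],0],[[0,0,-1],0],[[-0.5,-1,0],0],[[-0.6,-1,0],0],[[0,0,0],0]]'
python3 - <<'E'
from h import *
s=sensors.read_state(); im=vision.camera("wrist")[:,:,::-1]; cv2.imwrite("pics/w7.png",im); c=proj("wrist",[.481,.1078,.06],s)[0]; print(c)
x,y=np.clip(c.astype(int),[100,80],[412,300]); cv2.imwrite("pics/c7.png",cv2.resize(im[y-80:y+80,x-100:x+100],(600,480)))
E
```

```text
time: 16.12
ee_pos: [0.4809, 0.1059, 0.1036]
eef_rot: [0.374, 0.927, 0.0, 0.0]
ft_force: [-1.3, -0.8, -0.8]
width: 0.028
grip_force: 25.0
time: 16.5
ee_pos: [0.4808, 0.1066, 0.1034]
eef_rot: [0.374, 0.928, 0.0, 0.0]
ft_force: [0.2, 0.4, 0.4]
width: 0.0496
grip_force: 0.0
time: 17.12
ee_pos: [0.4626, 0.0379, 0.1634]
eef_rot: [0.375, 0.927, 0.0, 0.0]
ft_force: [0.2, -0.1, 0.4]
width: 0.0607
grip_force: 0.0
[327.16671349 158.46561522]
```

View pics/c7.png

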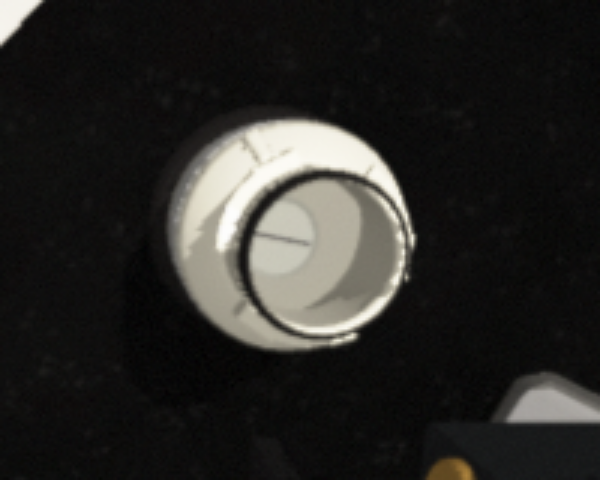

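The tablet lies flat inside the tub at c7 (280,240). The ring is centred at c7 (327,254), which is wrist px (336,162.7). Next I go back for the cap.

```bash
python3 - <<'E'
from h import *
s=sensors.read_state(); print("mouth",onz("wrist",(336,162.7),.094,s))
E
python3 -m crank '[[[-0.25,-0.95,0],0],[[-0.25,-0.95,0],0],[[-0.25,-0.95,0],0],[[0,0,1],0],[[0,0,1],0],[[0,0,1],0],[[0,0,0],0],[[0,0,0],0]]' 1
```

```text
mouth [0.48014316 0.10955924 0.094     ]
time: 18.18
ee_pos: [0.4206, -0.0364, 0.0741]
eef_rot: [0.373, 0.928, 0.0, 0.0]
ft_force: [-1.1, 0.7, -0.2]
width: 0.0871
grip_force: 0.0
```

```bash
python3 -m crank '[[[-0.03,-0.1,1],0],[[0,0,1],0],[[0,0,0.3],0],[[0,0,0],0],[[0,0,0],0]]'
```

```text
time: 18.8
ee_pos: [0.4195, -0.0395, 0.0054]
eef_rot: [0.374, 0.928, 0.001, 0.001]
ft_force: [-0.6, 0.1, 0.2]
width: 0.087
grip_force: 0.0
```

```bash
python3 -m crank '[[[0,0,0.12],0],[[0,0,0],0],[[0,0,0],0]]'; python3 -m crank '[[[0,0,0],0],[[0,0,0],0],[[0,0,0],0],[[0,0,0],0]]' 0 60
```

```text
time: 19.18
ee_pos: [0.4185, -0.0396, 0.0007]
eef_rot: [0.374, 0.928, 0.0, 0.0]
ft_force: [0.3, 0.0, -0.6]
width: 0.087
grip_force: 0.0
time: 19.68
ee_pos: [0.4184, -0.0396, 0.0005]
eef_rot: [0.374, 0.928, 0.0, 0.0]
ft_force: [0.8, -0.6, 0.4]
width: 0.0627
grip_force: 60.2
```

```bash
python3 -m crank '[[[0,0,-0.6],0],[[0,0,-1],0],[[0,0,-1],0],[[0,0,-1],0],[[0,0,-1],0],[[0.385,0.995,0],0],[[0.385,0.995,0],0],[[0.385,0.995,0],0],[[0.385,0.995,0],0],[[0.385,0.995,0],0],[[0,0,0],0],[[0,0,0],0]]'
python3 - <<'E'
from h import *
s=sensors.read_state(); im=vision.camera("wrist")[:,:,::-1]; cv2.imwrite("pics/w8.png",im); t=np.array(s["ee_pos"]);M=R.from_quat(s["eef_rot"]).as_matrix()
print((M.T@(np.array([.4808,.108,t[2]])-t)).round(4)); cv2.imwrite("pics/c8.png",cv2.resize(im[90:270,160:360],(660,594)))
z=t[2]+.025; print(proj("wrist",[*t[:2],z],s),proj("wrist",[[.4808,.108,.088],[.4808-.0295,.108+.0096,.06]],s))
E
```

```text
time: 21.18
ee_pos: [0.4799, 0.1072, 0.1383]
eef_rot: [0.374, 0.928, -0.0, -0.0]
ft_force: [-0.1, -1.3, -0.5]
width: 0.0628
grip_force: 60.2
[-0.0001  0.0012 -0.    ]
[[257.19173207 257.44788012]] [[259.50153631 213.29082005]
 [243.26559554 171.13198026]]
```

View pics/c8.png

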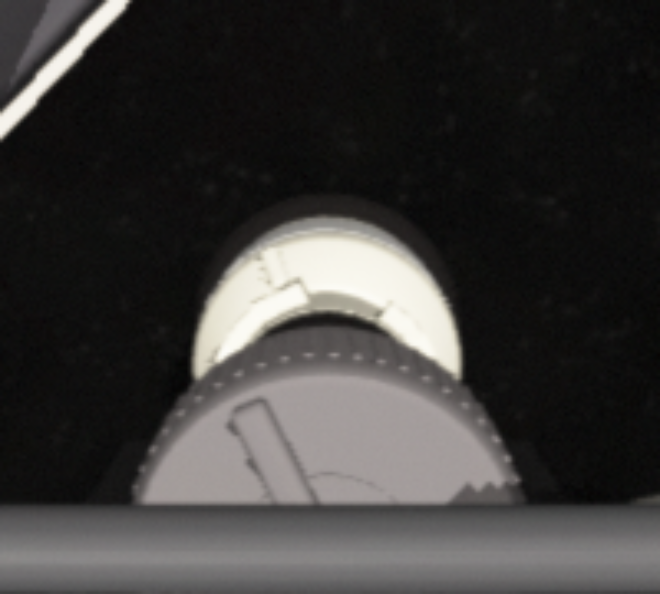

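The cap is level over the tub and laterally centred (tub mid 327, cap mid 329 in c8), with its rib pointing the mark's way. I'll lower it.

```bash
python3 -m crank '[[[0,0.02,0.9],0],[[0,0,0.8],0],[[0,0,0],0],[[0,0,0],0]]'; python3 -m crank '[[[0,0,0.1],0],[[0,0,0],0],[[0,0,0],0]]'; python3 -m crank '[[[0,0,0.08],0],[[0,0,0],0],[[0,0,0],0]]'
```

```text
time: 21.72
ee_pos: [0.4811, 0.108, 0.0885]
eef_rot: [0.374, 0.927, 0.0, 0.0]
ft_force: [-0.5, 0.4, 0.3]
width: 0.063
grip_force: 60.2
time: 22.1
ee_pos: [0.4808, 0.1084, 0.0848]
eef_rot: [0.374, 0.928, 0.0, 0.0]
ft_force: [0.1, 0.3, -0.5]
width: 0.0632
grip_force: 60.2
time: 22.48
ee_pos: [0.4807, 0.1084, 0.0821]
eef_rot: [0.374, 0.928, -0.0, -0.0]
ft_force: [-0.1, -0.3, -0.6]
width: 0.0632
grip_force: 60.2
```

```bash
python3 -m crank '[[[0,0,0.07],0],[[0,0,0],0],[[0,0,0],0]]'; python3 -m crank '[[[0,0,0.06],0],[[0,0,0],0],[[0,0,0],0]]'
```

```text
time: 22.85
ee_pos: [0.4805, 0.1083, 0.08]
eef_rot: [0.374, 0.928, -0.0, -0.0]
ft_force: [-1.0, 0.3, -0.3]
width: 0.0631
grip_force: 60.2
time: 23.22
ee_pos: [0.4804, 0.1084, 0.0781]
eef_rot: [0.374, 0.928, -0.0, -0.0]
ft_force: [-1.7, -0.2, -0.1]
width: 0.0634
grip_force: 60.2
```

```bash
python3 -m crank '[[[0,0,0.05],0],[[0,0,0],0],[[0,0,0],0]]'
```

```text
time: 23.6
ee_pos: [0.4806, 0.1084, 0.0778]
eef_rot: [0.374, 0.928, 0.0, -0.0]
ft_force: [-7.9, -3.2, 13.2]
width: 0.063
grip_force: 60.3
```

```bash
python3 -m crank '[[[0,0,-0.02],-1],[[0,0,0],-1],[[0,0,0],-1],[[0,0,-0.02],-0.8],[[0,0,0],0]]';  python3 -m crank '[[[0,0,-0.025],-0.8],[[0,0,-0.03],-0.8],[[0,0,-0.03],-0.8],[[0,0,-0.02],-0.8],[[0,0,0],0]]'
```

```text
time: 24.22
ee_pos: [0.4802, 0.1079, 0.0779]
eef_rot: [0.118, 0.993, -0.0, -0.0]
ft_force: [-5.4, -1.7, 4.0]
width: 0.0628
grip_force: 60.2
time: 24.85
ee_pos: [0.48, 0.108, 0.0807]
eef_rot: [-0.104, 0.995, -0.0, -0.001]
ft_force: [-5.2, -2.5, 0.6]
width: 0.0629
grip_force: 60.2
```

```bash
python3 -m crank '[[[0,0,0],-0.9],[[0,0,0],-0.9],[[0,0,0],-0.9],[[0,0,0],-0.9],[[0,0,0],0]]'; python3 -m crank '[[[0,0,0.1],0],[[0,0,0],0],[[0,0,0],0]]';python3 -m crank '[[[0,0,0.1],0],[[0,0,0],0],[[0,0,0],0]]'
```

```text
time: 25.48
ee_pos: [0.4802, 0.1073, 0.0806]
eef_rot: [-0.348, 0.937, -0.0, -0.001]
ft_force: [-3.1, -4.2, -1.6]
width: 0.063
grip_force: 60.2
time: 25.85
ee_pos: [0.4803, 0.1071, 0.0775]
eef_rot: [-0.347, 0.938, -0.001, -0.001]
ft_force: [-2.3, -5.3, -0.8]
width: 0.063
grip_force: 60.2
time: 26.22
ee_pos: [0.4802, 0.1071, 0.0746]
eef_rot: [-0.347, 0.938, -0.0, -0.001]
ft_force: [-2.5, -5.6, -0.4]
width: 0.0629
grip_force: 60.2
```

It has dropped past the thread top. I'll continue down to the ring.

```bash
python3 -m crank '[[[0,0,0.08],0],[[0,0,0],0],[[0,0,0],0]]';python3 -m crank '[[[0,0,0.05],0],[[0,0,0],0],[[0,0,0],0]]'
```

```text
time: 26.6
ee_pos: [0.4803, 0.1071, 0.0725]
eef_rot: [-0.347, 0.938, -0.001, -0.001]
ft_force: [-4.8, -6.2, 3.7]
width: 0.0629
grip_force: 60.2
time: 26.98
ee_pos: [0.4803, 0.1071, 0.0715]
eef_rot: [-0.347, 0.938, -0.001, -0.001]
ft_force: [-7.3, -7.0, 8.5]
width: 0.0628
grip_force: 60.3
```

```bash
python3 -m crank '[[[0,0,0.03],0.9],[[0,0,0.03],0.9],[[0,0,0.03],0.9],[[0,0,0.03],0.9],[[0,0,0.03],0.9],[[0,0,0],0]]'
```

```text
time: 27.72
ee_pos: [0.4801, 0.1076, 0.0674]
eef_rot: [-0.039, 0.999, -0.0, -0.001]
ft_force: [-11.8, -6.2, 15.9]
width: 0.0628
grip_force: 60.3
```

```bash
python3 -m crank '[[[0,0,0.03],0.9],[[0,0,0],0.9],[[0,0,0],0.9],[[0,0,0],0.9],[[0,0,0],0]]';  python3 -c "
from h import *;s=sensors.read_state();print(np.round(s['torque'],2),np.round(s['joint_positions'],2));print(2*np.degrees(np.arctan2(.3738,.9275)-np.arctan2(s['eef_rot'][0],s['eef_rot'][1])))"
```

```text
time: 28.35
ee_pos: [0.4804, 0.1078, 0.0673]
eef_rot: [0.21, 0.978, -0.0, -0.0]
ft_force: [-13.3, -6.2, 24.8]
width: 0.0629
grip_force: 60.4
[-1.29  3.09 -0.26] [-0.38  0.19  0.07  1.98 -0.02  0.96  0.85]
19.63461561509828
```

```bash
python3 -m crank '[[[0,0,0],0.9],[[0,0,0],0.9],[[0,0,0],0.65],[[0,0,0],0]]'; python3 -m crank '[[[0,0,-0.06],0],[[0,0,-0.06],0],[[0,0,-0.06],0],[[0,0,0],0]]'; python3 -c "
from h import *;s=sensors.read_state();print(np.round(s['torque'],2));print(2*np.degrees(np.arctan2(.3738,.9275)-np.arctan2(s['eef_rot'][0],s['eef_rot'][1])))"
```

```text
time: 28.85
ee_pos: [0.4807, 0.1081, 0.0673]
eef_rot: [0.373, 0.928, -0.0, -0.0]
ft_force: [-12.9, -5.5, 22.9]
width: 0.0629
grip_force: 60.4
time: 29.35
ee_pos: [0.4803, 0.108, 0.0714]
eef_rot: [0.373, 0.928, -0.0, -0.0]
ft_force: [-5.7, -2.9, 7.1]
width: 0.063
grip_force: 60.2
[-0.69  1.54 -0.23]
0.14257465335627656
```

```bash
python3 -m crank '[[[0,0,-0.08],0],[[0,0,-0.06],0],[[0,0,0],0]]'; python3 -m crank '[[[0,0,0],-0.25],[[0,0,0],-0.25],[[0,0,0],0]]'; python3 -c "
from h import *;s=sensors.read_state();print(np.round(s['torque'],2));print(2*np.degrees(np.arctan2(.3738,.9275)-np.arctan2(s['eef_rot'][0],s['eef_rot'][1])))"
```

```text
time: 29.72
ee_pos: [0.4797, 0.1079, 0.0721]
eef_rot: [0.372, 0.928, -0.001, -0.001]
ft_force: [10.2, 1.5, -37.5]
width: 0.0631
grip_force: 60.1
time: 30.1
ee_pos: [0.479, 0.1076, 0.0721]
eef_rot: [0.34, 0.94, -0.001, -0.002]
ft_force: [5.9, 1.3, -33.6]
width: 0.0634
grip_force: 60.3
[ 0.36 -1.45 -1.52]
4.099533015749449
```

The cap resists both a 37 N pull and a 1.5 N m turn, so it is locked. I'll ease back, release and look.

```bash
python3 -m crank '[[[0,0,0.06],0.25],[[0,0,0.04],0.25],[[0,0,0],0]]'; python3 -m crank '[[[0,0,0],0],[[0,0,0],0],[[0,0,0],0],[[0,0,0],0]]' 1;  python3 -m crank '[[[0,0,-0.7],0],[[0,0,-1],0],[[0,0,-1],0],[[0,0,-1],0],[[0,0,-1],0],[[-0.1,-0.2,-0.4],0],[[0,0,0],0]]'
python3 - <<'E'
from h import *
s=sensors.read_state(); im=vision.camera("wrist")[:,:,::-1]; cv2.imwrite("pics/w9.png",im); c=proj("wrist",[.481,.1078,.097],s)[0].astype(int); print(c)
b=vision.camera("scene")[:,:,::-1]; x,y=c; a=im[max(y-50,0):y+50,x-50:x+50]
cv2.imwrite("pics/c9.png",np.hstack([cv2.resize(a,(400,400),interpolation=2),cv2.resize(b[90:310,180:436],(400,400))]))
E
```

```text
time: 30.48
ee_pos: [0.4797, 0.108, 0.0717]
eef_rot: [0.371, 0.928, -0.001, -0.001]
ft_force: [-4.8, -2.9, -14.4]
width: 0.0629
grip_force: 60.4
time: 30.98
ee_pos: [0.4814, 0.1088, 0.0731]
eef_rot: [0.37, 0.929, 0.001, 0.001]
ft_force: [-1.0, -0.1, -0.5]
width: 0.086
grip_force: 0.0
time: 31.85
ee_pos: [0.4789, 0.1013, 0.2256]
eef_rot: [0.371, 0.929, 0.0, 0.0]
ft_force: [0.4, -0.2, -0.9]
width: 0.0866
grip_force: 0.0
[264 187]
```

View pics/c9.png

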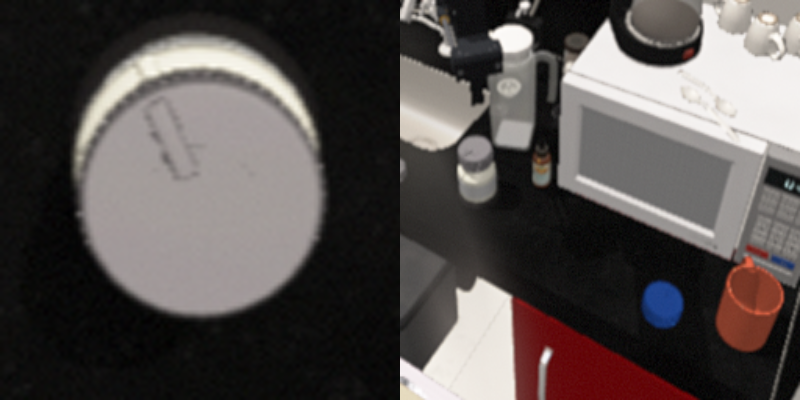

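The cap is on and level, with its rib at (158,103) in line with the mark at (145,68). The dropper, mug and blue cap have not moved. Handing in.

```bash
python3 -c "
from bench import r
print(r.close_job())"
```

```text
the job is handed in; nothing more can be done
None
```

The tablet is in the tub and the cap is screwed back on and locked with its rib over the mark; I handed the job in at about 32 s, with the dropper bottle and mug where they were (I never picked out the spice jar in the pictures, but nothing was bumped).

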